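Refill the tea-roll dispenser

TASK

Refill the clear tube of the tea dispenser: put the two thick paper-wrapped tea rolls (not the flat, wide tea cake, nor the slim roll) into it from the top, so that they stand upright one on top of the other.

Things in the scene. Friction and masses are not known exactly. Their poses are not given: they have to be found in the camera images.
- roll_a: one of two identical thick tea rolls: an upright paper-wrapped solid cylinder 40 mm in diameter and 50 mm tall, about 60 g, with a brown card band round the middle, standing on the counter. Origin: centre of its underside, z up along its axis. Other paper-wrapped tea stands nearby and is not wanted: a flat cake 64 mm across and 28 mm tall, and a slim roll 24 mm across and 50 mm tall; all four stand at least 85 mm apart, centre to centre.
- roll_b: the other thick tea roll, identical to roll_a (40 mm in diameter, 50 mm tall, origin at the centre of its underside, z up); either roll may go in first.
- tube_floor (a point): centre of the closed floor inside the dispenser's upright clear tube, 50 mm above the counter; z up along the tube's axis. The dispenser is fixed to the counter: a square wooden base 110 x 110 x 50 mm with a small drawer front on one side, and on it a straight tube of 54 mm inner and 60 mm outer diameter, 102 mm high, ending in a flared steel mouth. The tube starts empty; a roll let go upright in the mouth slides down by its own weight.
- tube_mouth (a point): centre of the tube's flared mouth, in the plane of its rim, 166 mm above the counter and straight above tube_floor; the flare is 72 mm across inside (78 mm outside) at the rim and narrows over 14 mm to the tube's 54 mm.
Things that resemble listed ones, but are neither listed nor needed, are in the scene too. Leave any pink or yellow look-alike of the roll_b alone.

How it is judged:
On the way:
1. one thick roll stands on the floor of the tube (((z of roll_a in the frame of tube_floor between -0.008 and 0.008 m and horizontal distance between roll_a and tube_floor below 0.012 m and angle between roll_a's own z axis and vertical below 0.175 rad and linear speed of roll_a below 0.02 m/s) or (z of roll_b in the frame of tube_floor between -0.008 and 0.008 m and horizontal distance between roll_b and tube_floor below 0.012 m and angle between roll_b's own z axis and vertical below 0.175 rad and linear speed of roll_b below 0.02 m/s))), for 0.2 s.
At the end, for the whole second after the job is handed in: One thick roll stands on the floor of the tube (underside within 8 mm of it) and the other stands on top of it (underside 42 to 58 mm above the floor), both within 12 mm of the tube's axis, upright within 10 degrees and at rest (((z of roll_a in the frame of tube_floor between -0.008 and 0.008 m and horizontal distance between each of roll_a, roll_b and tube_floor below 0.012 m and angle between each of roll_a, roll_b's own z axis and vertical below 0.175 rad and linear speed of each of roll_a, roll_b below 0.02 m/s and z of roll_b in the frame of tube_floor between 0.042 and 0.058 m) or (z of roll_b in the frame of tube_floor between -0.008 and 0.008 m and horizontal distance between each of roll_b, roll_a and tube_floor below 0.012 m and angle between each of roll_b, roll_a's own z axis and vertical below 0.175 rad and linear speed of each of roll_b, roll_a below 0.02 m/s and z of roll_a in the frame of tube_floor between 0.042 and 0.058 m))); the robot touches nothing.
It also fails if it takes over 53 s, if anything falls off the work surface, if the arm or the gripper's body presses on something with over 40 N, if the wrist force passes 120 N, or if a joint passes its speed limit or range.

ROBOT

A 7-joint arm with a two-finger parallel gripper is mounted at the origin on the work surface. World frame = base frame: x ahead of the robot, y to its left, z up, the work surface at z = 0. Lengths are in m, angles in rad, forces in N, time in s.
With the tool pointing down it reaches from about 0.35 to 0.9 m from the base axis. Payload 19.9 kg.
Tool frame: the origin (TCP) lies at the very end of the fingers, on their centre line; the grasp point (between the pads) lies 19 mm behind it; z points along the fingers, y is the direction in which the jaws open and shut (so a half turn about z gives the same grasp; the last joint's range is limited). The gripper opens to 85 mm and grips with 20 to 120 N. Pads are 22 mm wide; open, the fingers measure 114 mm over their backs; the gripper's body (76 mm by 85 mm) begins 54 mm behind the grasp point. The pads swing forward as they close: fully open they stand 13 mm farther back than shut.
Start: joints at [-1.296, 0.417, -0.01, 1.614, 0.005, 1.111, -0.053], TCP at [0.194, 0.594, 0.231] pointing down, gripper open.
Joint ranges: [-2.81, 2.81], [-0.39, 2.02], [-1.27, 1.25], [0.06, 2.57], [-1.19, 4.33], [0.19, 2], [-2.82, 2.82]. Speed limits (rad/s): [1.89, 1.89, 2.39, 2.39, 3.01, 3.01, 3.01].

INTERFACE

Orientations are given as a 3x3 rotation matrix whose columns are the frame's x, y, z axes.
In Python, from cell import bot, command_gripper, kin, sensors, eyes, order gives the robot as it stands. Calls block until the motion is done:
- bot.move_ptp(position, orientation): joint-space move of the TCP to a pose.
- bot.line_to(position, velocity=0.15, ori=None, stop_force=None): straight line of the TCP; ori=None keeps the orientation; velocity is the mean speed in m/s. With stop_force (N) it stops when the force on the tool has changed by that much, and returns True; else False.
- bot.goto_joints(angles): joint-space move.
- command_gripper(opening, strength=None): finger opening in m; strength is the grip in N (None keeps the last); returns when the fingers have stopped.
- bot.pause(seconds).
- kin.inverse_kinematics(position, orientation): joint angles nearest the present ones, or None.
- sensors.observe(): the state.
- eyes.camera(name): name is "side" or "top" or "wrist"; returns a dict with "frame" (400x640x3 uint8, red, green, blue), "intrinsics" (3x3 intrinsics, pixels), "k1" (the pictures are not rectified: a ray, as slopes to the right and down, at radius r is drawn at 1 + k1 r^2 times it, then the intrinsics apply), "xyz" and "attitude" of the camera in the world. Camera axes: x right, y down, z forward; pixel columns grow to the right and rows downward; lengths in m; the calibration is good to about 2 mm. A picture is of the moment at which its call begins. There is no depth.
A pose or a line that the arm cannot do raises bot.IKError and nothing moves.
- order.job_done(): hands the job in, once; it reports no verdict.
The state is a dict: "time": time; "joint_pos": joint angles; "qd": joint speeds; "joint_torque": joint torques, N m; "position": TCP position; "orientation": TCP orientation; "contact_force": force on the tool from outside, world axes, zero at the start; "moment": the same for the moment, N m; "gripper_width": finger opening in m.
Only numpy, scipy, OpenCV 4.12 (cv2) and the standard library are available. Lean on these libraries where they do the work, as an engineer would, in place of code of your own. Each camera call takes 0.05 s, during which the arm holds its last target.

## Working session

There is one attempt and no reset: what is moved stays moved. The work goes in short steps, each a Python script; the robot and the scene stay as the last script left them, time stands still between calls to the robot, and variables do not carry over. Pictures are saved under pics/ and viewed, and the job is handed in when it is done.

```bash
ls; mkdir -p pics; python3 - <<'E'
from cell import bot, command_gripper, kin, sensors, eyes, order
import cv2
for n in ("side","top","wrist"):
    c=eyes.camera(n); cv2.imwrite(f"pics/{n}0.png",c["frame"][:,:,::-1]); print(n,c["intrinsics"],c["k1"],c["xyz"],c["attitude"])
s=sensors.observe(); print(s)
E
```

```text
pics
side [[412.68647497   0.         327.36508773]
 [  0.         412.68647497 203.39930544]
 [  0.           0.           1.        ]] 0.010533203606841053 [ 0.15207472 -0.43734526  0.68540902] [[ 0.75432495 -0.47517969  0.45298802]
 [-0.65640929 -0.55745634  0.50830037]
 [ 0.01098703 -0.68076919 -0.73241559]]
top [[513.11920362   0.         314.98023974]
 [  0.         513.11920362 202.11729594]
 [  0.           0.           1.        ]] -0.1259870526024103 [ 0.41528234 -0.02813905  1.08935038] [[ 0.01765328 -0.99432279  0.10493115]
 [-0.99969073 -0.01939161 -0.01556922]
 [ 0.01751562 -0.10462385 -0.99435761]]
wrist [[308.91789503   0.         319.7525098 ]
 [  0.         308.91789503 200.26136053]
 [  0.           0.           1.        ]] -0.05865235941383039 [0.11837026 0.61990688 0.37396229] [[ 3.11509985e-01  9.03627749e-01  2.93970101e-01]
 [ 9.50242619e-01 -2.95999728e-01 -9.70727864e-02]
 [-7.02593655e-04  3.09582061e-01 -9.50872470e-01]]
{'time': 0.15, 'joint_pos': array([-1.29650072,  0.41781493, -0.01034029,  1.61399416,  0.00473359,
        1.1107094 , -0.05299312]), 'qd': array([ 3.53912491e-04, -2.02367253e-03,  8.50361981e-04, -1.83083733e-03,
        7.29522712e-04, -4.67292330e-05,  2.16901882e-03]), 'joint_torque': array([-2.14265701e-04, -8.64736533e+01,  6.79100621e-01, -4.35060132e+01,
        1.90264225e-02,  5.72810750e-03, -2.95122766e-05]), 'position': array([0.1940241 , 0.59385854, 0.23083506]), 'orientation': array([[-9.50569276e-01,  3.10512504e-01, -1.91878651e-04],
       [ 3.10512550e-01,  9.50568871e-01, -8.82065540e-04],
       [-9.14985067e-05, -8.98045131e-04, -9.99999593e-01]]), 'contact_force': array([-0.33282234,  0.38171511,  0.28862841]), 'moment': array([-0.02506647,  0.04209539,  0.0208319 ]), 'gripper_width': 0.08599339946350158}
```

View pics/top0.png

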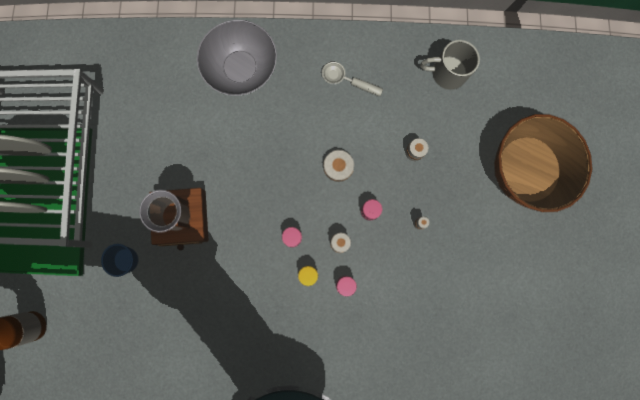

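View pics/side0.png

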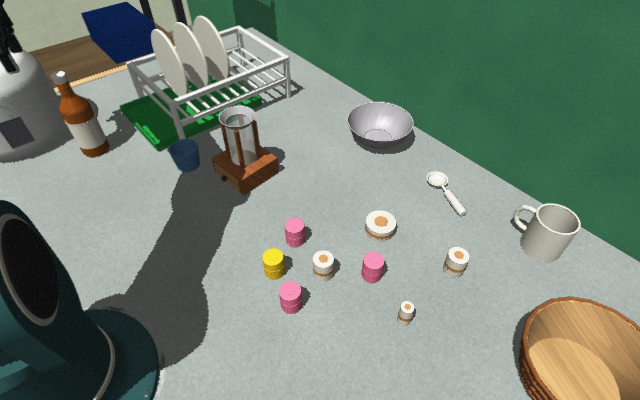

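View pics/wrist0.png

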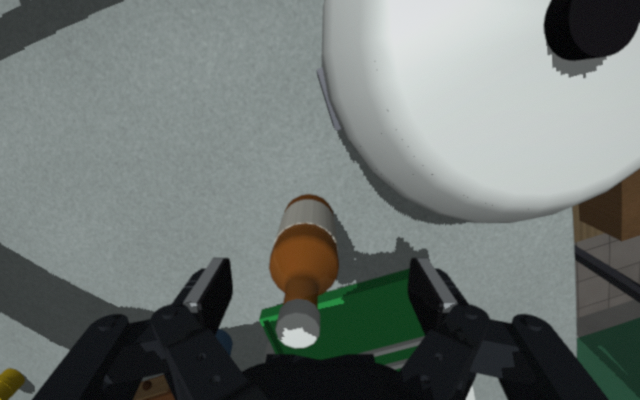

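The top view shows the thick rolls at about (341,242) and (419,148), and the mouth at (161,211). The slim roll is at (424,223) and the cake at (339,165). Next I'll measure positions.

```bash
cat > h.py <<'E'
from cell import bot, command_gripper, kin, sensors, eyes, order
import cv2, numpy as np
def ray(c,px):
    K=np.asarray(c["intrinsics"]);k=c["k1"]
    d=np.array([(px[0]-K[0,2])/K[0,0],(px[1]-K[1,2])/K[1,1]]);u=d.copy()
    for _ in range(30): u=d/(1+k*(u@u))
    return np.asarray(c["attitude"])@np.array([u[0],u[1],1.])
def onz(c,px,z):
    r=ray(c,px);p=np.asarray(c["xyz"]);return p+r*(z-p[2])/r[2]
def proj(c,P):
    q=np.asarray(c["attitude"]).T@(np.asarray(P)-c["xyz"]);u=q[:2]/q[2]
    u=u*(1+c["k1"]*(u@u));K=c["intrinsics"];return np.array([K[0,0]*u[0]+K[0,2],K[1,1]*u[1]+K[1,2]])
def circ(c,cnt,z):
    """fit circle to contour pixels cast on plane z"""
    P=np.array([onz(c,p,z)[:2] for p in cnt.reshape(-1,2).astype(float)])
    A=np.c_[2*P,np.ones(len(P))];s=np.linalg.lstsq(A,(P**2).sum(1),rcond=None)[0]
    return s[:2],np.sqrt(s[2]+s[0]**2+s[1]**2)
E
python3 - <<'E'
from h import *
for n in ("top","side"):
    c=eyes.camera(n);f=c["frame"];hsv=cv2.cvtColor(f,cv2.COLOR_RGB2HSV)
    np.save(n+".npy",f)
    for nm,m in (("white",((hsv[...,2]>150)&(hsv[...,1]<70))),("pink",(hsv[...,0]>150)&(hsv[...,1]>100)&(hsv[...,2]>100)),("yel",(hsv[...,0]>20)&(hsv[...,0]<32)&(hsv[...,1]>150)&(hsv[...,2]>100)),("brownspot",(hsv[...,0]<18)&(hsv[...,1]>90)&(hsv[...,2]>110))):
        cs,_=cv2.findContours(m.astype(np.uint8),cv2.RETR_EXTERNAL,cv2.CHAIN_APPROX_NONE)
        for k in cs:
            a=cv2.contourArea(k)
            if 15<a<1500:
                (x,y),_=cv2.minEnclosingCircle(k); M=cv2.moments(k);g=(M['m10']/M['m00'],M['m01']/M['m00'])
                if 250<y or y>130:
                    ce,r=circ(c,k,.05); print(n,nm,int(a),np.round(g,1),"cent",onz(c,g,.05)[:2].round(4),"fit",ce.round(4),round(r,4))
t=eyes.camera("top")["frame"][170:260,110:230]
cv2.imwrite("pics/tc.png",cv2.resize(t,None,fx=5,fy=5,interpolation=cv2.INTER_CUBIC)[:,:,::-1])
t=eyes.camera("side")["frame"][95:200,195:295]
cv2.imwrite("pics/sc.png",cv2.resize(t,None,fx=5,fy=5,interpolation=cv2.INTER_CUBIC)[:,:,::-1])
t=eyes.camera("top")["frame"][130:310,270:440]
cv2.imwrite("pics/rc.png",cv2.resize(t,None,fx=3.3,fy=3.3,interpolation=cv2.INTER_CUBIC)[:,:,::-1])
E
```

```text
top white 243 [340.7 242.4] cent [ 0.4439 -0.0979] fit [ 0.444  -0.0979] 0.0178
top white 69 [423.5 222.2] cent [ 0.4879 -0.2675] fit [ 0.4879 -0.2675] 0.0098
top white 623 [338.7 164.7] cent [ 0.6032 -0.0917] fit [ 0.6033 -0.0918] 0.0292
top white 230 [418.7 147.3] cent [ 0.6439 -0.2583] fit [ 0.6439 -0.2583] 0.0182
top white 92 [ 83.8 150.9] cent [0.6238 0.4434] fit [0.6195 0.3499] 0.1262
top white 1324 [ 54.7 124.6] cent [0.6804 0.5138] fit [0.6366 0.5655] 0.1332
top pink 250 [346.1 285.5] cent [ 0.3575 -0.1099] fit [ 0.3575 -0.1099] 0.018
top pink 259 [291.5 236.4] cent [0.4544 0.0019] fit [0.4544 0.0019] 0.0184
top pink 264 [371.6 209. ] cent [ 0.513  -0.1603] fit [ 0.513  -0.1603] 0.0189
top yel 264 [307.6 275.3] cent [ 0.3766 -0.0323] fit [ 0.3767 -0.0323] 0.0184
top brownspot 38 [340.6 242. ] cent [ 0.4447 -0.0977] fit [ 0.4447 -0.0977] 0.0072
top brownspot 59 [196.4 223.6] cent [0.4763 0.196 ] fit [0.4766 0.1964] 0.0096
top brownspot 44 [195.5 214.5] cent [0.4949 0.1985] fit [0.4951 0.1985] 0.0082
top brownspot 56 [194.2 199.1] cent [0.5264 0.2027] fit [0.5265 0.2025] 0.0093
[... 850 characters left out ...]
859] fit [ 0.5386 -0.4854] 0.0091
side brownspot 17 [407.3 306.2] cent [ 0.4915 -0.2661] fit [ 0.4915 -0.2662] 0.0044
side brownspot 15 [320.4 273.6] cent [ 0.4213 -0.1195] fit [ 0.4326 -0.1114] 0.0162
side brownspot 27 [452.8 269.1] cent [ 0.6122 -0.2701] fit [ 0.6231 -0.2658] 0.0149
side brownspot 40 [323. 258.] cent [ 0.4473 -0.0963] fit [ 0.4473 -0.0963] 0.0074
side brownspot 41 [458.5 254.5] cent [ 0.6472 -0.2567] fit [ 0.6472 -0.2567] 0.0077
side brownspot 37 [377.2 235.5] cent [ 0.563  -0.1247] fit [ 0.5808 -0.1119] 0.0258
side brownspot 90 [380.7 220.8] cent [ 0.5956 -0.1028] fit [ 0.5957 -0.1027] 0.0125
side brownspot 274 [258.4 164.2] cent [0.5052 0.1993] fit [0.5039 0.1915] 0.0344
```

View pics/tc.png

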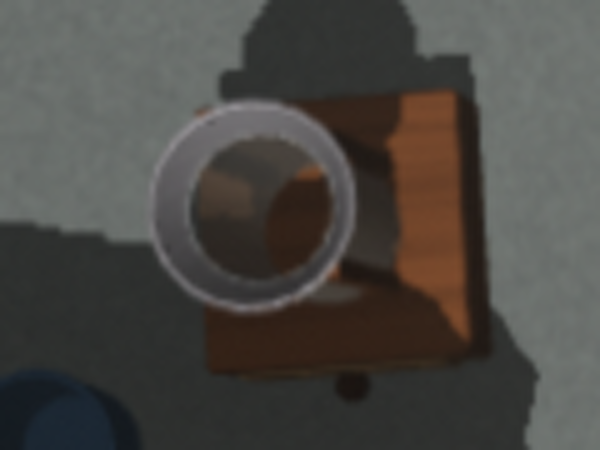

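View pics/sc.png

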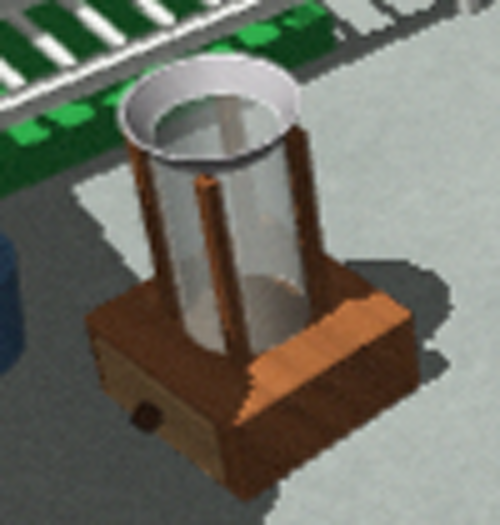

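View pics/rc.png

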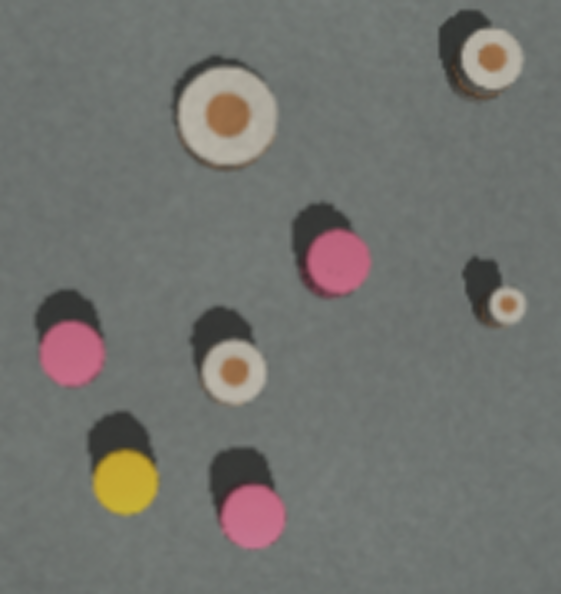

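```bash
python3 - <<'E'
from h import *
T=eyes.camera("top");S=eyes.camera("side")
def pts(crop,ox,oy): return np.array([((x+.5)/5-.5+ox,(y+.5)/5-.5+oy) for x,y in crop])
t=pts([(151,205),(356,205),(253,98),(253,313)],110,170)
s=pts([(118,112),(301,112),(209,53),(225,168),(150,152),(280,148),(140,70),(270,66)],195,95)
print(circ(T,t,.166),circ(S,s,.166))
# wooden base outline top plane z=.05 top view corners
for p in [(460,92),(470,345),(208,372)]:
    print(onz(T,pts([p],110,170)[0],.05))
for w,P in (("T",T),("S",S)): print(w,P["xyz"])
# paths: jaw angle feasibility
def R(a):  # jaw dir (cos a, sin a), z down
    y=np.array([np.cos(a),np.sin(a),0]);z=np.array([0,0,-1.]);return np.c_[np.cross(y,z),y,z]
M=[.51,.265]
for a in range(0,180,15):
  for q in (0,180):
    r=R(np.radians(a+q)); o=[]
    for P in ([.446,-.097,.02],[.446,-.097,.25],[.6458,-.2575,.02],[.6458,-.2575,.25],[*M,.17],[*M,.3]):
        j=kin.inverse_kinematics(np.array(P),r); o.append(None if j is None else (round(j[0],2),round(j[6],2)))
    print(a+q,o)
E
```

```text
(array([0.49170841, 0.23852989]), np.float64(0.03863444610995758)) (array([0.49256775, 0.23916388]), np.float64(0.04068646794254645))
[0.5494999  0.18829069 0.05      ]
[0.44618692 0.18010429 0.05      ]
[0.43269366 0.28764156 0.05      ]
T [ 0.41528234 -0.02813905  1.08935038]
S [ 0.15207472 -0.43734526  0.68540902]
0 [(np.float64(-0.48), np.float64(0.82)), (np.float64(-0.74), np.float64(0.28)), (np.float64(-0.15), np.float64(0.86)), (np.float64(-0.26), np.float64(0.78)), (np.float64(-0.86), np.float64(-0.36)), (np.float64(-0.88), np.float64(-0.42))]
180 [(np.float64(-0.69), np.float64(-2.06)), (np.float64(-0.96), np.float64(-2.76)), (np.float64(-0.3), np.float64(-2.11)), (np.float64(-0.29), np.float64(-2.33)), (np.float64(-0.42), np.float64(2.55)), (np.float64(-0.49), np.float64(2.6))]
15 [(np.float64(-0.48), np.float64(1.07)), (np.float64(-0.73), np.float64(0.54)), (np.float64(-0.17), np.float64(1.14)), (np.float64(-0.26), np.float64(1.03)), (np.float64(-0.82), np.float64(-0.12)), (np.float64(-0.84), np.float64(-0.17))]
195 [(np.float64(-0.69), np.float64(-1.8)), (np.float64(-0.84
[... 4267 characters left out ...]
0.5), np.float64(0.31)), (np.float64(-0.76), np.float64(-0.24)), (np.float64(-0.1), np.float64(0.28)), (np.float64(-0.27), np.float64(0.26)), (np.float64(-0.91), np.float64(-0.85)), (np.float64(-0.93), np.float64(-0.93))]
165 [(np.float64(-0.69), np.float64(-2.32)), (np.float64(1.22), np.float64(2.78)), (np.float64(-0.3), np.float64(-2.37)), (np.float64(-0.29), np.float64(-2.59)), (np.float64(-0.46), np.float64(2.31)), (np.float64(-0.52), np.float64(2.34))]
345 [(np.float64(-0.49), np.float64(0.57)), (np.float64(-0.75), np.float64(0.02)), (np.float64(-0.13), np.float64(0.58)), (np.float64(-0.27), np.float64(0.52)), (np.float64(-0.9), np.float64(-0.6)), (np.float64(-0.91), np.float64(-0.67))]
```

```bash
cat >> h.py <<'E'
def R(a):
    a=np.radians(a);y=np.array([np.cos(a),np.sin(a),0]);z=np.array([0,0,-1.]);return np.c_[np.cross(y,z),y,z]
def st():
    s=sensors.observe();print("t",round(s["time"],2),"p",s["position"].round(4),"w",round(s["gripper_width"],4),"F",s["contact_force"].round(1),"q",s["joint_pos"].round(2));return s
E
python3 - <<'E'
from h import *
p=sensors.observe()["position"]
bot.line_to(np.array([p[0],p[1],.36]),velocity=.2); s=st()
q=s["joint_pos"].copy(); q[0]=.2; q[6]+=.0
bot.goto_joints(q); st()
for a in (42,222):
    print(a,kin.inverse_kinematics(np.array([.446,-.097,.12]),R(a)),kin.inverse_kinematics(np.array([.446,-.097,.018]),R(a)))
E
```

```text
t 1.29 p [0.194  0.5937 0.3587] w 0.0857 F [ 0.1  0.1 -0.4] q [-1.3   0.33 -0.01  1.44  0.    1.37 -0.05]
t 4.28 p [ 0.6062 -0.1505  0.3587] w 0.0854 F [0.8 0.5 1.2] q [ 0.2   0.33 -0.01  1.44  0.    1.37 -0.05]
42 [ 0.29396564  0.27916631 -0.16721908  2.11461593  0.06714511  0.75263456
  0.81710237] [ 0.27129404  0.47378266 -0.14557084  2.16044267  0.13464581  0.5155618
  0.75729022]
222 [-0.07474431  0.27917451  0.25276895  2.1264954  -0.10160946  0.74693765
 -2.16525025] [-0.05052523  0.4810189   0.23191584  2.17098351 -0.21924045  0.51090267
 -2.06071988]
```

```bash
python3 - <<'E'
from h import *
bot.move_ptp(np.array([.446,-.097,.12]),R(42)); st()
command_gripper(.075,30)
c=eyes.camera("wrist");cv2.imwrite("pics/w1.png",c["frame"][:,:,::-1])
f=c["frame"];print(proj(c,[.446,-.097,.05]), proj(c,[.446,-.097,0.]))
E
```

```text
t 5.41 p [ 0.4473 -0.0972  0.1208] w 0.0857 F [0.1 0.2 0.2] q [ 0.29  0.28 -0.17  2.11  0.07  0.75  0.82]
[318.26072131 213.88992313] [318.49750474 194.15372991]
```

View pics/w1.png

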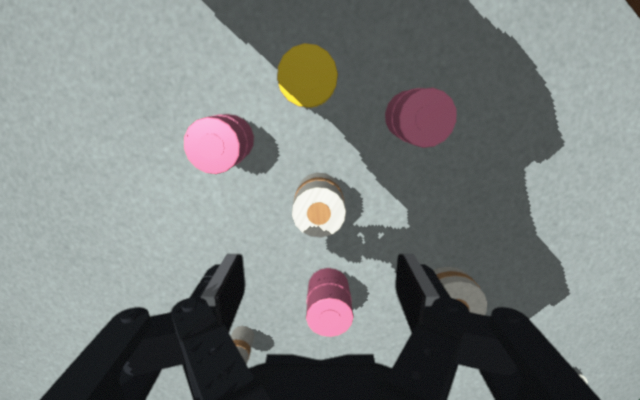

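The wrist view shows the wanted roll's top centre at about (318,212), against a prediction of (318,214). The position holds and the jaws have clear space around it, so I'll grasp.

```bash
python3 - <<'E'
from h import *
print(bot.line_to(np.array([.446,-.097,.018]),velocity=.12,stop_force=12)); st()
command_gripper(.03,35); st()
bot.line_to(np.array([.446,-.097,.25]),velocity=.25); st()
for n in ("wrist","side"):
    c=eyes.camera(n);cv2.imwrite(f"pics/g1{n}.png",c["frame"][:,:,::-1])
E
```

```text
False
t 6.72 p [ 0.4463 -0.0971  0.0185] w 0.0752 F [0.6 0.2 0. ] q [ 0.26  0.47 -0.14  2.16  0.13  0.52  0.77]
t 7.13 p [ 0.4463 -0.0971  0.0186] w 0.0391 F [-1.8 -0.5 10.1] q [ 0.26  0.47 -0.14  2.16  0.13  0.52  0.77]
t 8.21 p [ 0.4454 -0.0969  0.2489] w 0.0391 F [ 0.2  0.7 -0.3] q [ 0.31  0.1  -0.18  1.99  0.02  1.06  0.86]
```

View pics/g1wrist.png

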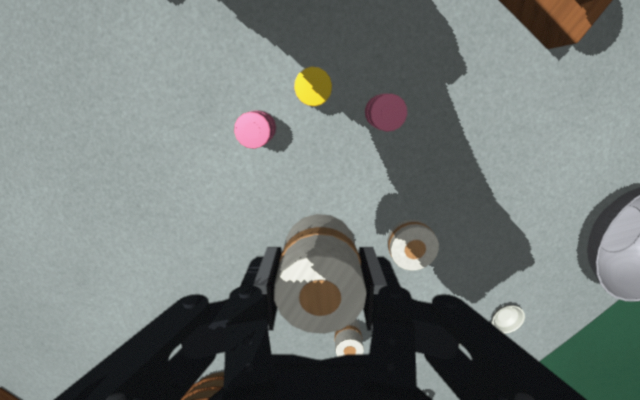

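View pics/g1side.png

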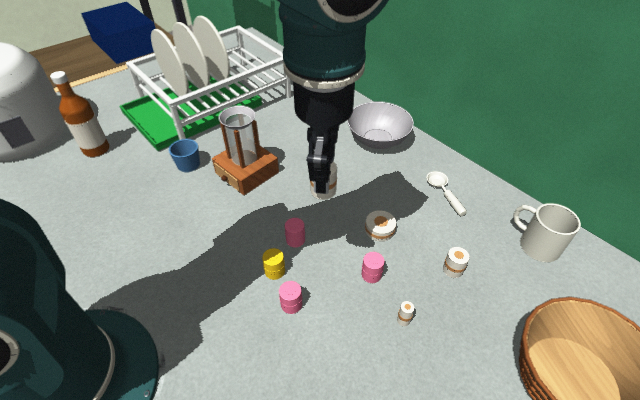

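The roll is held upright between the pads, at about (320,280) in the wrist view. Next I'll take it to the mouth.

```bash
python3 - <<'E'
from h import *
M=np.array([.492,.239])
bot.line_to(np.array([*M,.25]),velocity=.3); bot.line_to(np.array([*M,.205]),velocity=.15);bot.pause(.2);st()
print(bot.line_to(np.array([*M,.171]),velocity=.06,stop_force=8)); st()
for n in ("wrist","side"):
    c=eyes.camera(n);f=c["frame"]
    if n=="side": f=cv2.resize(f[60:210,180:330],None,fx=4,fy=4,interpolation=cv2.INTER_CUBIC)
    cv2.imwrite(f"pics/m1{n}.png",f[:,:,::-1])
E
```

```text
t 10.24 p [0.4924 0.2391 0.206 ] w 0.0386 F [-0.4  0.4 -0.6] q [-0.16  0.33 -0.42  1.82  0.16  1.01  0.09]
False
t 10.96 p [0.4921 0.2391 0.1711] w 0.0392 F [-1.   0.1 -0.5] q [-0.17  0.38 -0.41  1.86  0.18  0.95  0.07]
```

View pics/m1wrist.png

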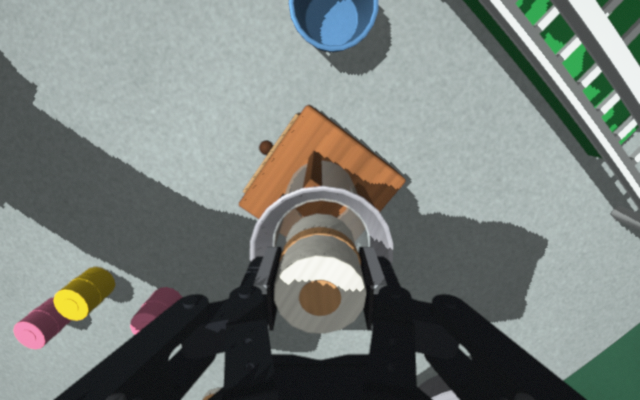

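View pics/m1side.png

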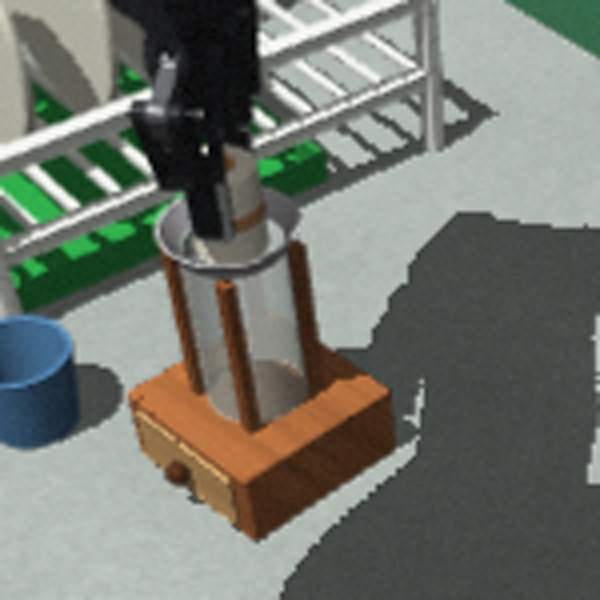

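The roll's lower end sits centred in the mouth (roll x≈320, rim x≈321 in the wrist view), so I'll release it.

```bash
python3 - <<'E'
from h import *
M=np.array([.492,.239])
command_gripper(.062); bot.pause(.4)
print(bot.line_to(np.array([*M,.26]),velocity=.2,stop_force=None)); st()
for n in ("wrist","side"):
    c=eyes.camera(n);f=c["frame"]
    if n=="side": f=cv2.resize(f[60:210,180:330],None,fx=4,fy=4,interpolation=cv2.INTER_CUBIC)
    cv2.imwrite(f"pics/r1{n}.png",f[:,:,::-1])
E
```

```text
False
t 12.4 p [0.492  0.2389 0.2602] w 0.0619 F [-1.  -0.3 -0.7] q [-0.15  0.28 -0.43  1.77  0.13  1.13  0.11]
```

View pics/r1side.png

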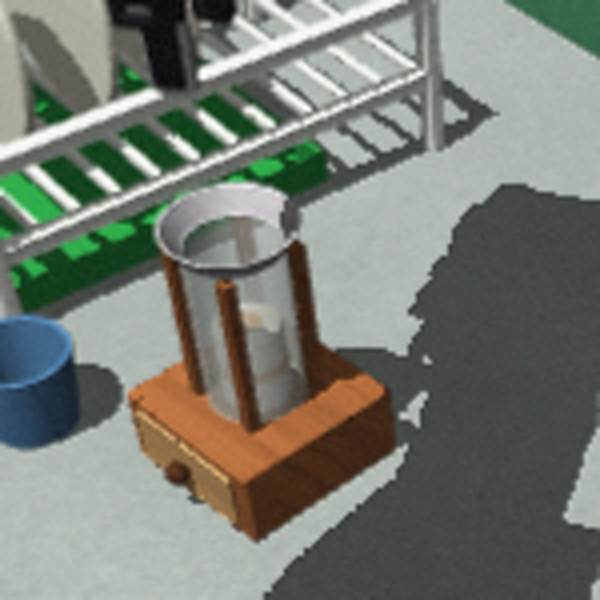

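View pics/r1wrist.png

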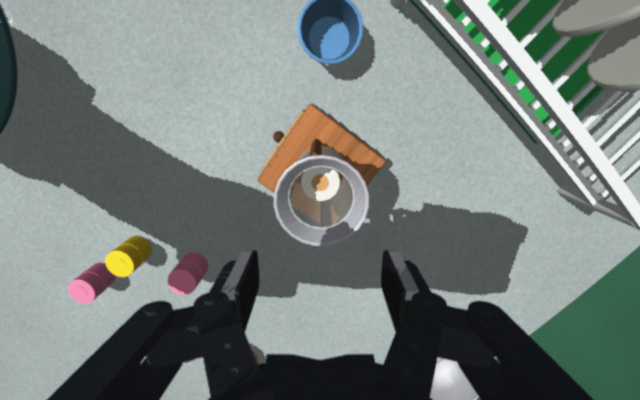

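The first roll stands upright on the tube floor: it shows through the tube at about (265,360) in the side crop, with its top at (321,183) in the wrist view. Now the second roll.

```bash
python3 - <<'E'
from h import *
A=np.array([.6458,-.2575])
bot.move_ptp(np.array([*A,.25]),R(42)); st()
bot.line_to(np.array([*A,.12]),velocity=.25); command_gripper(.075,35)
c=eyes.camera("wrist");cv2.imwrite("pics/w2.png",c["frame"][:,:,::-1]);print(proj(c,[*A,.05]));st()
E
```

```text
t 14.38 p [ 0.6462 -0.2559  0.2501] w 0.0622 F [0.7 0.8 0.3] q [ 0.45  0.54 -0.18  1.39  0.1   1.22  1.  ]
[318.35769961 213.28277031]
t 15.38 p [ 0.6462 -0.2576  0.121 ] w 0.0751 F [0.7 0.1 0.1] q [ 0.45  0.66 -0.17  1.5   0.12  0.99  0.98]
```

View pics/w2.png

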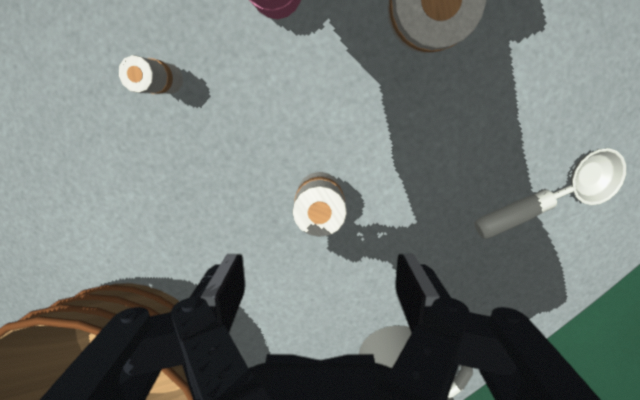

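The roll's top is at about (320,211), against a prediction of (318,213). That agrees, so I'll grasp and carry.

```bash
python3 - <<'E'
from h import *
A=np.array([.6458,-.2575]);M=np.array([.492,.239])
print(bot.line_to(np.array([*A,.018]),velocity=.12,stop_force=12)); st()
command_gripper(.03,35); st()
bot.line_to(np.array([*A,.25]),velocity=.25)
bot.line_to(np.array([*M,.25]),velocity=.3); bot.line_to(np.array([*M,.205]),velocity=.15);bot.pause(.2);st()
print(bot.line_to(np.array([*M,.171]),velocity=.06,stop_force=8)); st()
for n in ("wrist","side"):
    c=eyes.camera(n);f=c["frame"]
    if n=="side": f=cv2.resize(f[60:210,180:330],None,fx=4,fy=4,interpolation=cv2.INTER_CUBIC)
    cv2.imwrite(f"pics/m2{n}.png",f[:,:,::-1])
E
```

```text
False
t 16.38 p [ 0.6463 -0.2577  0.0188] w 0.0745 F [-0.2 -0.6  0.7] q [ 0.44  0.78 -0.15  1.54  0.15  0.83  0.96]
t 16.8 p [ 0.6461 -0.2577  0.0188] w 0.0391 F [-2.4  0.8  6.2] q [ 0.44  0.78 -0.15  1.54  0.15  0.83  0.96]
t 20.41 p [0.4925 0.2392 0.206 ] w 0.0389 F [ 0.   0.4 -0.4] q [-0.17  0.33 -0.41  1.82  0.15  1.01  0.09]
False
t 21.12 p [0.4921 0.2391 0.1711] w 0.0392 F [ 0.4 -0.1  1.1] q [-0.18  0.37 -0.4   1.86  0.18  0.95  0.07]
```

View pics/m2wrist.png

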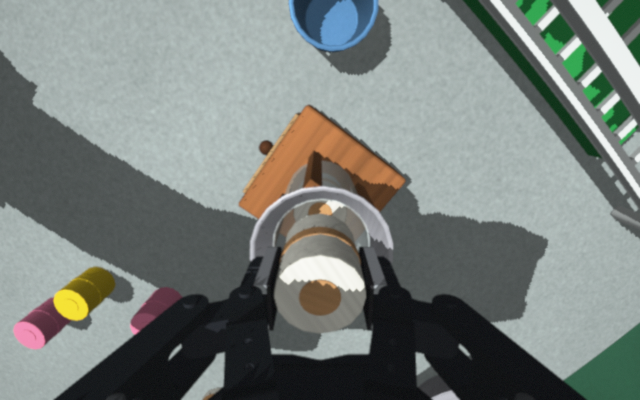

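View pics/m2side.png

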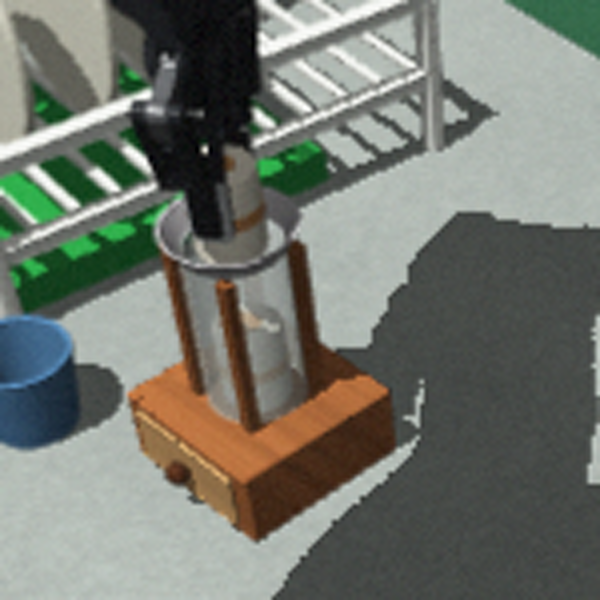

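The second roll is centred in the mouth in the same way (x≈320), so I'll release it.

```bash
python3 - <<'E'
from h import *
M=np.array([.492,.239])
command_gripper(.062); bot.pause(.4)
bot.line_to(np.array([*M,.3]),velocity=.2); st()
for n in ("wrist","side","top"):
    c=eyes.camera(n);f=c["frame"]
    if n!="wrist":
        if n=="side": print([proj(c,[*M,z]).round(1) for z in (.05,.1,.15)])
        x,y=(180,60) if n=="side" else (90,140)
        f=cv2.resize(f[y:y+150,x:x+150],None,fx=4,fy=4,interpolation=cv2.INTER_CUBIC)
    else: print([proj(c,[*M,z]).round(1) for z in (.05,.1,.15,.166)])
    cv2.imwrite(f"pics/r2{n}.png",f[:,:,::-1])
E
```

```text
t 22.77 p [0.4916 0.2387 0.2988] w 0.062 F [ 0.1  0.2 -0.6] q [-0.15  0.24 -0.42  1.72  0.11  1.21  0.13]
[array([319.8, 165.6]), array([319.8, 174.6]), array([319.7, 186.3]), array([319.7, 190.9])]
[array([244., 158.]), array([240.9, 141. ]), array([237.6, 122.6])]
```

View pics/r2side.png

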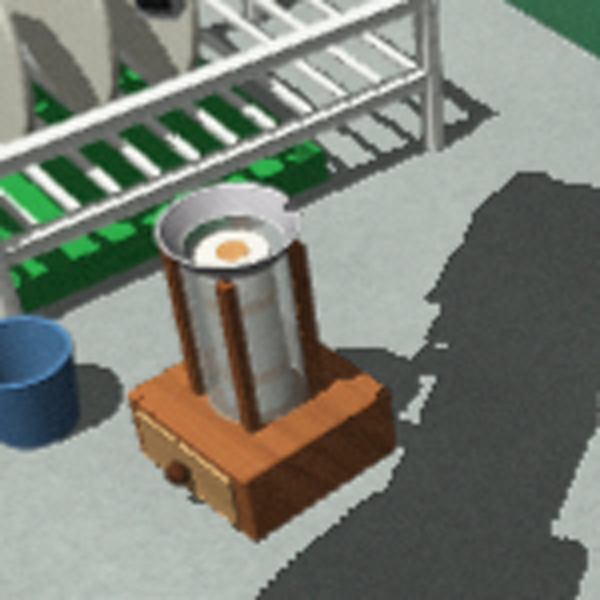

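View pics/r2wrist.png

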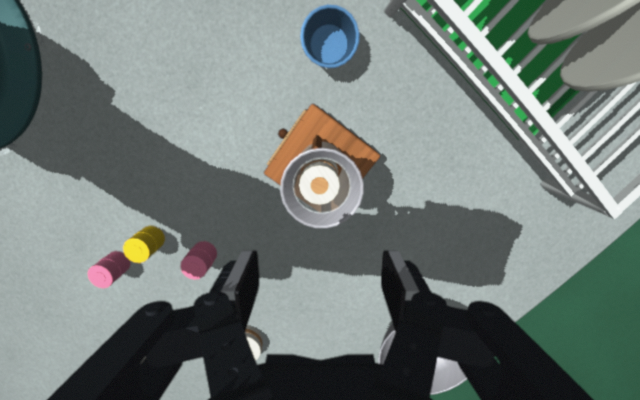

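Both rolls are stacked. The upper roll's top centre is at (238,122) in the side view, against (237.6,122.6) predicted for z=0.15 on the axis. In the wrist view it is at (319,185), against (319.7,186.3).

```bash
python3 -c "
from h import *
bot.pause(.3);st();order.job_done()"
```

```text
t 23.22 p [0.492  0.239  0.2998] w 0.0618 F [ 0.2  0.7 -0.2] q [-0.15  0.24 -0.42  1.71  0.11  1.21  0.13]
the job is handed in; nothing more can be done
```

Both thick tea rolls are in the dispenser tube, upright with one on top of the other. I handed the job in at 23.2 s of the 53 s allowed, and it reported no verdict.

- **How it was done:** I picked up each roll near its top, lowered its end about 13 mm into the flared mouth, and let it slide down. The pink and yellow look-alikes, the flat cake and the slim roll were not touched.
- **Upper roll:** its top centre was within about 1.5 pixels (a few millimetres) of where a correct stack on the tube's axis should appear, in both the side and wrist views.
- **Lower roll:** it stood upright on the tube floor by eye in the side and wrist views; I did not measure its tilt or offset.
- **Robot at hand-in:** the gripper was open, about 13 cm above the mouth, touching nothing.
- **Disagreement:** the top and side cameras differed by about 3 mm on where the rolls stood, so I used the average. The wrist camera agreed with that to about 2 pixels before each grasp. No check failed.

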